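# Check a guide tube's depth and show the gauge to the inspection camera

### The arm

A 6-joint arm with a two-finger parallel gripper is mounted at the origin on the work surface. World frame = base frame: x ahead of the robot, y to its left, z up, the work surface at z = 0. Lengths are in mm, angles in degrees, forces in N, time in s.
With the tool pointing down it reaches from about 350 to 850 mm from the base axis. Payload 8.1 kg.
Tool frame: the origin (TCP) lies on the centre line of the jaws, within the pads' length; the fingertips stand r.tip_extent ahead of it and the grasp point (between the pads) lies 8 mm behind it (r.tip_extent is the distance from the TCP to the fingertips, in mm); z points along the fingers, y is the direction in which the jaws open and shut (so a half turn about z gives the same grasp; the last joint's range is limited). The gripper opens to 85 mm and grips with 20 to 120 N. Pads are 22 mm wide; open, the fingers measure 114 mm over their backs; the gripper's body (76 mm by 85 mm) begins 54 mm behind the grasp point. The pads swing forward as they close: fully open they stand 13 mm farther back than shut.
Start: joints at [65.409, 7.471, 85.268, -0, 87.261, -4.893], TCP at [202.219, 564.901, 242.292] pointing down, gripper open.
Joint ranges: [-169.43, 169.43], [-51.17, 129.36], [1.28, 143.12], [-76.62, 256.62], [0, 156.53], [-152.29, 152.29]. Speed limits (degrees/s): [136.94, 136.94, 159.86, 180, 180, 180].

### API

Orientations are given as [roll, pitch, yaw] about the fixed x, y, z axes, in that order (R = Rz(yaw) Ry(pitch) Rx(roll)).
In Python, from bench import sense, optics, hand_in, spotter, r gives the robot as it stands.
- The arm moves only by the tool apply_moves, never from a script. Its argument "series" is a list of rows, each a list of 3 entries, a list of its own where there are three numbers: the opening, from 0 (shut) to 1 (fully open), then the shift along the world's x, y, z in m, then the turn about the world's z in rad. In form: [[grip, [x, y, z], turn], ...]. A call has 1 to 5 rows; each row is the pose to reach, as a shift and turn from the pose measured when the call began; what a row does not reach only later rows make up. A row lasts 1/8 s, in which the tool goes at most 62.5 mm and 10.7 degrees, less where a joint would pass 70% of its speed; a pose out of reach is approached as far as the arm can. A call with a gripper value outside its range is refused whole. The fingers move at their own pace and stop on an object; "grip_force" is the grip in N (left out, the last holds). Time passes only in rows, so rows that repeat a pose let the fingers close. It gives the time, the measured TCP pose, the force and the opening at its end, in the units of the state.
- sense(): the state, without advancing time (a new reading comes with each control period).
- optics.snapshot(name): name is "scene" or "top"; returns a dict with "color" (480x640x3 uint8, blue, green, red), "intrinsics" (3x3 intrinsics, pixels), "rvec" (rotation vector, rad) and "tvec" (3), from world to camera coordinates, as OpenCV has them. Camera axes: x right, y down, z forward; pixel columns grow to the right and rows downward; lengths in mm; the calibration is good to about 2 mm. A picture is of the moment at which its call begins. There is no depth.
- hand_in(): hands the job in, once; it reports no verdict.
Trained networks look in a picture, given as the dict that the camera call returned (one of the last four; its "shot" number tells which), for a name from the list of things; names that differ only in an ending like _2 or _b are one class to them, and where a whole thing is asked for, a point or a joint stands for the part that bears it (a point fixed in the world has none). Each returns a list of dicts, best first, with "p" (0 to 1); they miss things now and then, are a little off and sometimes report something else, mostly with a low value. They report only what shows in the picture. A call takes as long as a camera call. They do not tell look-alikes from the thing itself.
- spotter.search_frame(picture, query): "xyz" ([x, y, z] in mm, in the coordinates of the camera as it stood for that picture, good to about 4 mm: the middle of the surface that is visible of it).
- spotter.masks_of(picture, query): "mask" (480x640 bool, what is visible of it).
The state is a dict: "time": time; "joint_pos": joint angles; "qd": joint speeds; "joint_efforts": joint torques, N m; "tool_pos": TCP position; "tcp_rot": TCP orientation; "ft_force": force on the tool from outside, world axes, zero at the start; "wrist_torque": the same for the moment, N m; "finger_gap": finger opening in mm.
Only numpy, scipy, OpenCV 4.12 (cv2) and the standard library are available. Lean on these libraries where they do the work, as an engineer would, in place of code of your own. Each camera call takes 0.05 s, during which the arm holds its last target.

### The job

Take the orange-handled depth gauge from its cradle, push it tip first into the slanting blue guide tube of the printer frame until its brass collar stops against the tube's mouth, and draw it straight out again. Then finish while still holding it in the gripper: level, with its tip over the glass of the upward-looking inspection camera and about five centimetres above it, so that the tip can be read, and keep it still there. Let the tip's plunger keep the reading that the tube gave it, do not touch the camera or drop the gauge, and leave the pliers, the try square and the bottle where they are.

Things in the scene. Friction and masses are not known exactly. Their poses are not given: they have to be found in the camera images.
- gauge: Depth gauge, 0.14 kg, lying level in the cradle. Origin: centre of the collar's stop face; +x along its axis to the tip, +z up. Brass collar 30 mm dia, x -12 to 0 mm; orange handle 16 x 16 mm (flats upright), x -105 to -12; centre of mass x -35; grasp from above at x -45 (30 mm free each way). Steel barrel 10 mm dia, x 0 to 60, then a 6 mm plunger sticking out 22 mm.
- gauge_tip (a point): The rounded end of the plunger, on the gauge's axis: 82 mm ahead of the gauge's origin with the plunger fully out, less the plunger's joint value.
- plunger (a joint): How far the plunger has been pushed back into the barrel (m): 0 fully out, 0.018 at most; it starts between 0 and 0.003. Stiff by friction (about 1.5 N to move it) and stays where it is left. A full insertion of the gauge leaves it at about 0.010, the reading.
- guide_tube: Fixed blue round tube, closed at the bottom, slanting 25 degrees from level. Origin: centre of its mouth, 110 mm above the table; +z points out of the mouth along the axis, outwards and up. It opens away from the robot, give or take 20 degrees. Bore 14 mm, flared over the outer 12 mm to about 23 mm (rim outside 32 mm), 72 mm deep from mouth to bottom.
- corner: Fixed white corner piece of the printer's base frame carrying the guide tube, with two level threaded rods to an end block on each side; lower than 105 mm, 270 mm wide. Origin on the table straight under the tube's mouth; +x is the way the tube opens, in plan. The piece lies at x = -85 to -20 mm.
- cradle: Fixed cradle: plywood base, two notched white posts that carry the gauge's axis 60 mm above the table. Origin on the table under the gauge's collar face (within 4 mm), +x the way the tip points (towards the robot, give or take 23 degrees). Posts 12 mm thick, 44 mm wide: one under the barrel at x 30 mm, 64 mm high; one under the handle's rear at x -92 mm, 61 mm high.
- scope: Fixed inspection camera: a grey upright cylinder 58 mm in diameter and 60 mm high on a black foot 76 mm wide, looking straight up. Origin at the centre of its underside. It may stand left or right, with the cradle on the other side.
- lens (a point): Centre of the blue glass (40 mm diameter) on top of the inspection camera, 60 mm above the table; z up.
- pliers: Bystander: red-handled pliers lying on the table, about 165 mm long, 12 mm high. Origin at the pivot, underneath; jaws towards +x.
- try_square: Bystander: steel try square lying on the table, stock 100 x 22 mm and 16 mm high along y at the origin, blade 130 mm along +x.
- bottle: Bystander: upright closed amber bottle, 64 mm diameter, 210 mm high, origin under its centre.
Things that resemble listed ones, but are neither listed nor needed, are in the scene too. There is more than one size of the gauge; the one meant has the size given above.

How it is judged:
By the outcome, as a careful person would: the job done as asked, in the order asked, and still so for the second after the job is handed in, while the arm keeps its last pose, push and grip.
It also fails if it takes over 58 s, if anything falls off the work surface, if the arm or the gripper's body presses on something with over 40 N, if the wrist force passes 120 N, or if a joint passes its speed limit or range.

## Working session

There is one attempt and no reset: what is moved stays moved. The work goes in short steps, Python scripts to look and compute and a tool call to move; the robot and the scene stay as the last step left them, time stands still between calls to the robot, and variables do not carry over. Pictures are saved under pics/ and viewed, and the job is handed in when it is done.

Besides the shell and the picture viewer there is one more tool, called after "Call:" as name(argument=value, ...) on one line, values as JSON. apply_moves: Moves the arm, as the interface text tells. Its arguments: {"type":"object","properties":{"series":{"type":"array"},"grip_force":{"type":"number"}},"required":["series"]}

```bash
ls -la; mkdir -p pics
cat > h.py <<'E'
import numpy as np,cv2
from bench import sense,optics,hand_in,spotter,r
def snap(n,f=None):
    s=optics.snapshot(n)
    if f: cv2.imwrite('pics/'+f,s['color'])
    return s
def RT(s): return cv2.Rodrigues(np.array(s['rvec'],float))[0],np.array(s['tvec'],float).ravel()
def c2w(s,p):
    R,t=RT(s); return R.T@(np.array(p)-t)
def proj(s,P):
    return cv2.projectPoints(np.array(P,float).reshape(-1,1,3),np.array(s['rvec'],float),np.array(s['tvec'],float),np.array(s['intrinsics'],float),None)[0][:,0]
def plane(s,uv,z):
    R,t=RT(s);K=np.array(s['intrinsics'],float)
    d=R.T@np.linalg.solve(K,[uv[0],uv[1],1]);c=-R.T@t
    return c+d*(z-c[2])/d[2]
E
python3 - <<'E'
from h import *
np.set_printoptions(precision=1,suppress=True)
print(sense(), r.tip_extent,[a for a in dir(r) if a[0]!='_'])
for n in('scene','top'):
    s=snap(n,n+'0.png');R,t=RT(s);print(n,'cam',-R.T@t,s['intrinsics'],R)
    for q in['gauge','gauge_tip','guide_tube','corner','cradle','scope','lens','pliers','try_square','bottle']:
        try:
            for d in spotter.search_frame(s,q)[:3]: print(q,round(d['p'],2),c2w(s,d['xyz']),proj(s,c2w(s,d['xyz'])))
        except Exception as e: print(q,e)
print(sense()['time'])
E
```

```text
total 12
drwxr-xr-x  3 agent agent 4096 Dec  7 14:46 .
drwxr-xr-x 23 root  root  4096 Dec  7 14:46 ..
drwxr-xr-x  2 agent agent 4096 Dec  7 14:46 pics
{'time': 0.0, 'joint_pos': array([65.4,  7.5, 85.3,  0. , 87.3, -4.9]), 'qd': array([ 0. ,  0. , -0.1, -0. , -0.1,  0.1]), 'joint_efforts': array([ -0. , -56.9, -50.1,  -0. ,   0. ,   0. ]), 'tool_pos': array([202. , 564.4, 241.2]), 'tcp_rot': array([-179.9,   -0. ,  160.3]), 'ft_force': array([-0.9,  0.4, -0.6]), 'wrist_torque': array([ 0., -0., -0.]), 'finger_gap': 85.02386621081767} 11.0 ['PlanningError', 'tip_extent']
scene cam [ 945.3  541.9 1110.7] [[565.2   0.  320.6]
 [  0.  565.2 231. ]
 [  0.    0.    1. ]] [[-0.8  0.6  0. ]
 [ 0.5  0.7 -0.6]
 [-0.4 -0.4 -0.8]]
gauge 0.93 [438.3 421.8  10.4] [[478.  382.2]]
gauge 0.92 [487.4 274.4  72. ] [[415.2 328.1]]
gauge 0.75 [304.3 257.3  14.5] [[467.2 288.6]]
guide_tube 0.76 [425.1 -60.5 104.2] [[338.1 197.6]]
corner 0.63 [396.6 -39.2  49.1] [[352.3 212.3]]
cradle 0.8 [489.3 280.6  11.5] [[412.  343.2]]
scope 0.57 [ 528.  -253.3   43.7] [[255.4 182.3]]
scope 0.19 [400.3 -39.   55.9] [[
[... 161 characters left out ...]

try_square 0.79 [724.7 -93.4  10.4] [[221.7 276.2]]
bottle 0.89 [ 589.2 -430.5  113.5] [[192.4 130. ]]
top cam [ 395.8  -29.3 1145.5] [[469.9   0.  310.6]
 [  0.  469.9 241.3]
 [  0.    0.    1. ]] [[ 0.  -1.   0. ]
 [-1.  -0.  -0.1]
 [ 0.1 -0.  -1. ]]
gauge 0.72 [441.7 416.8  11.3] [[123.8 269.3]]
gauge 0.67 [298.8 258.5  15. ] [[186.  331.2]]
guide_tube 0.88 [407.8 -50.  100.7] [[318.  287.7]]
corner 0.59 [391.2 -53.6  62.3] [[319.1 295.2]]
cradle 0.68 [486.  263.7   9.2] [[188.6 252.5]]
scope 0.97 [ 509.9 -256.8   59.6] [[407.6 245.9]]
pliers 0.76 [674.2 119.1  14.8] [[250.9 177.4]]
try_square 0.76 [725.1 -93.5   8.9] [[337.7 160.1]]
bottle 0.71 [ 573.9 -439.   131.5] [[497.8 215.6]]
1.1
```

View pics/scene0.png

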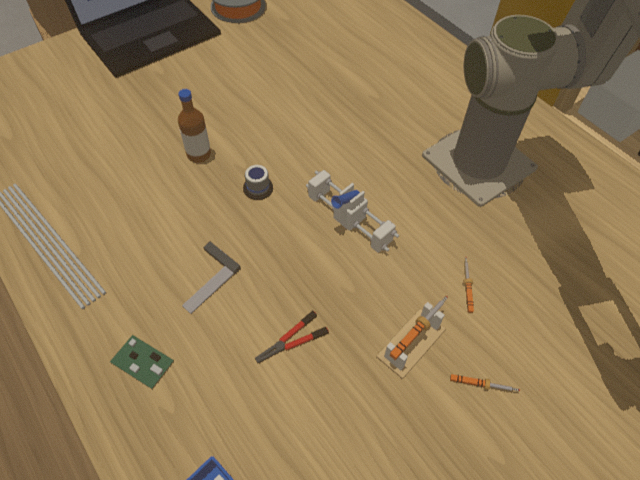

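View pics/top0.png

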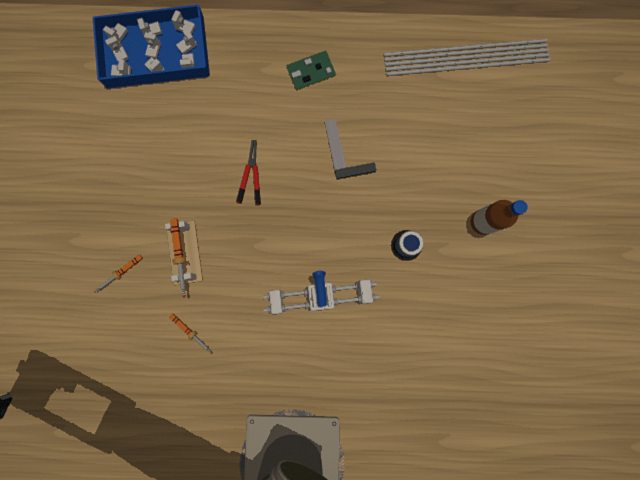

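Run:
```python
import cv2
a=cv2.imread('pics/scene0.png');b=cv2.imread('pics/top0.png')
cv2.imwrite('pics/z1.png',cv2.resize(a[285:385,370:470],None,fx=6,fy=6,interpolation=2))
cv2.imwrite('pics/z2.png',cv2.resize(b[205:305,140:240],None,fx=6,fy=6,interpolation=2))
cv2.imwrite('pics/z3.png',cv2.resize(a[150:250,300:400],None,fx=6,fy=6,interpolation=2))
cv2.imwrite('pics/z4.png',cv2.resize(b[250:330,260:380],None,fx=6,fy=6,interpolation=2))
```

```text
(no output)
```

View pics/z1.png

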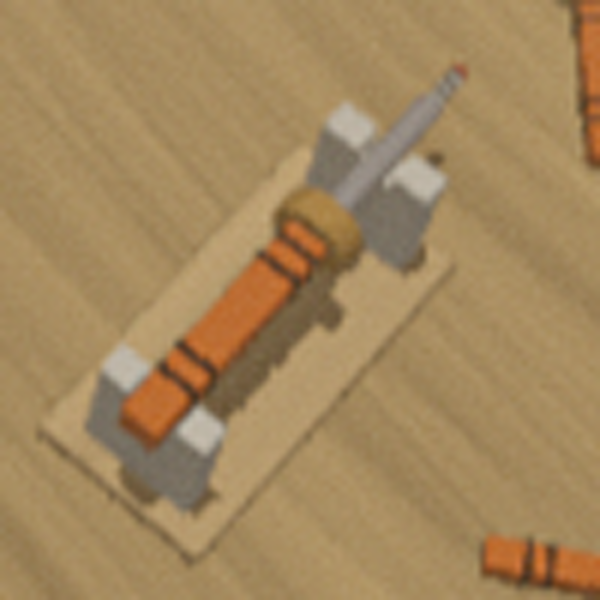

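View pics/z2.png

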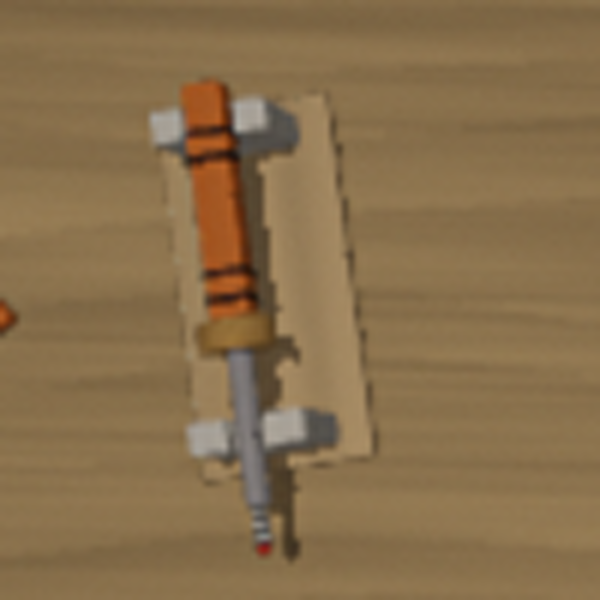

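View pics/z3.png

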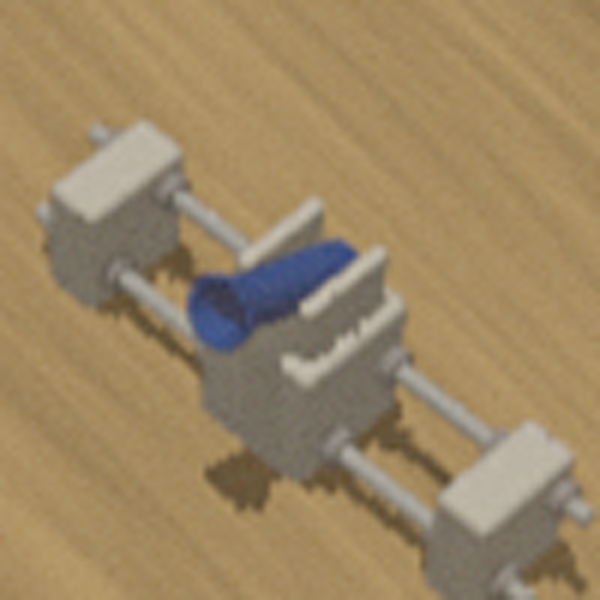

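View pics/z4.png

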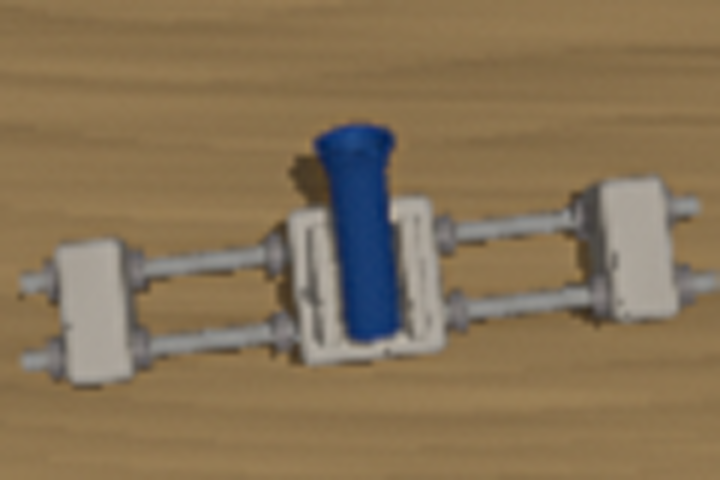

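```bash
cat > m.py <<'E'
from h import *
from scipy.optimize import least_squares
np.set_printoptions(precision=1,suppress=True)
def cam(n):
    return snap(n)
S={n:cam(n) for n in('scene','top')}
def tri(u,v):
    def f(p): return np.r_[proj(S['scene'],p)[0]-u,proj(S['top'],p)[0]-v]
    o=least_squares(f,[450,0,60]);return o.x,o.fun
zs=lambda x,y:(370+x/6,285+y/6); zt=lambda x,y:(140+x/6,205+y/6)
zs3=lambda x,y:(300+x/6,150+y/6); zt4=lambda x,y:(260+x/6,250+y/6)
print('tip tri',tri(zs(461,70),zt(262,548)))
print('tip s',plane(S['scene'],zs(461,70),60),'tip t',plane(S['top'],zt(262,548),60))
a=plane(S['top'],zt(204,82),68);b=plane(S['top'],zt(232,308),68)
print('rear top',a,'front',b,np.degrees(np.arctan2(*(b-a)[[1,0]])))
# scene handle top face edges: rear left(125,405) rear right (155,435); front (285,235),(325,255)
a=plane(S['scene'],zs(139,417),68);b=plane(S['scene'],zs(307,237),68)
print('rear top',a,'front',b,np.degrees(np.arctan2(*(b-a)[[1,0]])))
print('mouth tri',tri(zs3(218,312),zt4(355,142)))
print('mouth s',plane(S['scene'],zs3(218,312),110),'t',plane(S['top'],zt4(355,140),110))
for z in(30,60,90):
    a=plane(S['top'],zt4(20,280),z);b=plane(S['top'],zt4(695,207),z);c=plane(S['top'],zt4(25,361),z);d=plane(S['top'],zt4(718,283),z)
    print('rods',a,b,np.degrees(np.arctan2(*(a-b)[[1,0]]))-90,np.degrees(np.arctan2(*(c-d)[[1,0]]))-90)
print('tube back',plane(S['top'],zt4(372,330),90),plane(S['top'],zt4(372,330),80))
for n,q in(('top','scope'),('scene','scope'),('top','gauge'),('scene','gauge'),('top','guide_tube'),('scene','guide_tube')):
    for d in spotter.masks_of(S[n],q)[:3]:
        m=d['mask'].astype(np.uint8);x,y,w,h=cv2.boundingRect(m);print(n,q,d['p'],x,y,w,h,m.sum())
print(sense()['time'])
E
python3 m.py
python3 - <<'E'
import cv2
a=cv2.imread('pics/scene0.png');b=cv2.imread('pics/top0.png')
import numpy as np
p=cv2.resize(a[155:205,232:282],None,fx=8,fy=8,interpolation=2);q=cv2.resize(b[220:270,382:432],None,fx=8,fy=8,interpolation=2)
cv2.imwrite('pics/z5.png',np.hstack([p,q]))
E
```

```text
tip tri (array([380.5, 257.1,  60.5]), array([-0.4, -0. , -0.3,  0.3]))
tip s [379.6 257.5  60. ] tip t [381.1 256.6  60. ]
rear top [559.2 286.4  68. ] front [472.1 270.8  68. ] -169.86460516306073
rear top [558.4 289.7  68. ] front [470.5 274.8  68. ] -170.38301710786814
mouth tri (array([438.1, -51.3, 107.5]), array([-0.3, -0. , -0.2,  0.2]))
mouth s [438.9 -49.4 110. ] t [439.2 -51.6 110. ]
rods [384.5  77.   30. ] [ 419.4 -187.9   30. ] 7.516590496551373 7.738056314581328
rods [384.8  74.1  60. ] [ 418.8 -183.7   60. ] 7.5165904965513874 7.738056314581328
rods [385.1  71.3  90. ] [ 418.2 -179.4   90. ] 7.516590496551373 7.738056314581328
tube back [369.8 -59.9  90. ] [369.5 -60.2  80. ]
top scope 0.88 390 230 33 31 794
scene scope 0.94 243 165 30 35 820
top gauge 0.59 170 219 16 78 548
top gauge 0.57 95 256 46 36 282
top gauge 0.54 170 314 39 37 285
scene gauge 0.71 464 262 10 50 264
scene gauge 0.69 390 296 58 63 686
scene gauge 0.56 449 374 64 15 398
top guide_tube 0.89 312 270 15 37 372
top guide_tube 0.5 326 121 50 58 887
scene guide_tube 0.82 331 190 28 18 254
scene guide_tube 0.6 178 88 33 74 1537
1.5
```

View pics/z5.png

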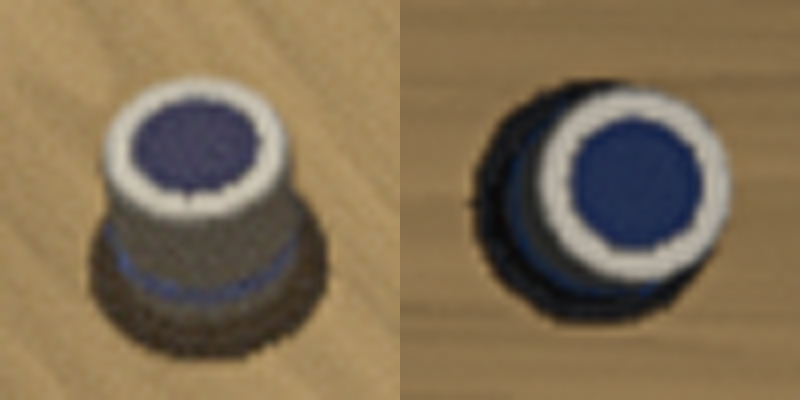

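Call:
apply_moves(series=[[1,[0.3,-0.286,-0.08],0.517],[1,[0.3,-0.286,-0.08],0.517],[1,[0.3,-0.286,-0.08],0.517],[1,[0.3,-0.286,-0.08],0.517],[1,[0.3,-0.286,-0.08],0.517]], grip_force=60)

```text
time: 2.12
tool_pos: [420.9, 356.4, 184.3]
tcp_rot: [180.0, 0.0, -170.1]
ft_force: [1.0, 0.4, -0.1]
finger_gap: 85.1
```

Run:
```python
from h import *
np.set_printoptions(precision=1,suppress=True)
s={n:snap(n) for n in('scene','top')}
u=(256.5,173.1);v=(411.4,242.9)
print(plane(s['scene'],u,60),plane(s['top'],v,60)); print(sense()['tool_pos'],sense()['tcp_rot'],sense()['time'])
```

```text
[ 516.4 -263.8   60. ] [ 517.1 -265.5   60. ]
[422.8 353.1 182.8] [-179.8   -0.  -170.4] 2.225
```

Call:
apply_moves(series=[[1,[0.079,-0.075,-0.05],0.005],[1,[0.079,-0.075,-0.07],0.005],[1,[0.079,-0.075,-0.07],0.005],[1,[0.079,-0.075,-0.07],0.005]])

```text
time: 2.72
tool_pos: [501.4, 278.1, 112.5]
tcp_rot: [-179.9, -0.1, -170.2]
ft_force: [0.4, 0.3, -0.0]
finger_gap: 85.5
```

Run:
```python
from h import *
np.set_printoptions(precision=2,suppress=True)
s=snap('top','t2.png');s1=snap('scene','s2.png')
st=sense();print(st['tool_pos'],st['tcp_rot'],st['time'],st['ft_force'])
a=s1['color'][235:395,350:510];b=s['color'][175:335,110:270]
cv2.imwrite('pics/z6.png',np.hstack([cv2.resize(x,(400,400),interpolation=2) for x in(a,b)]))
```

```text
[501.74 279.5  114.15] [-179.89    0.04 -170.08] 2.825 [-0.58 -0.02  0.05]
```

View pics/z6.png

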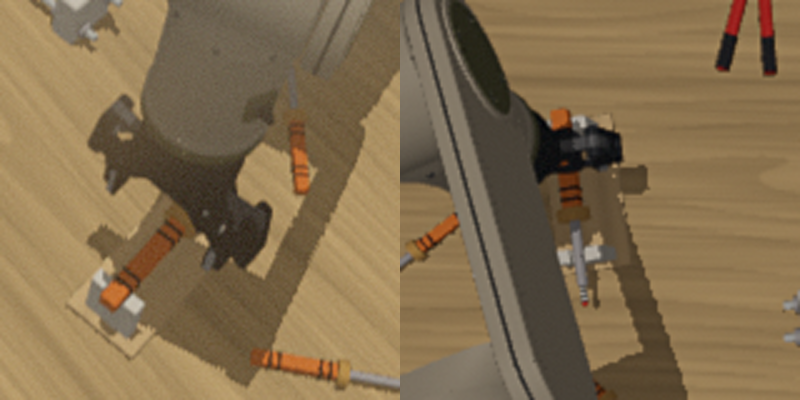

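Call:
apply_moves(series=[[1,[0,0,-0.04],0],[1,[0,0,-0.061],0],[1,[0,0,-0.061],0],[0,[0,0,-0.061],0],[0,[0,0,-0.061],0]], grip_force=40)

```text
time: 3.45
tool_pos: [502.8, 280.4, 55.2]
tcp_rot: [-179.9, 0.2, -170.0]
ft_force: [-0.7, -0.5, 0.1]
finger_gap: 51.8
```

Call:
apply_moves(series=[[0,[0,0,0],0],[0,[0,0,0],0],[0,[0,0,0],0]])

```text
time: 3.82
tool_pos: [503.6, 280.8, 56.2]
tcp_rot: [-180.0, 0.3, -170.1]
ft_force: [-0.8, 1.0, 5.7]
finger_gap: 15.8
```

Run:
```python
from h import *
np.set_printoptions(precision=2,suppress=True)
for i in range(3):
    s=snap('top' if i else 'scene',f'g{i}.png');st=sense();print(st['tool_pos'],st['tcp_rot'],st['ft_force'],st['finger_gap'])
```

```text
[503.58 280.79  56.25] [-179.98    0.31 -170.06] [-0.42  1.04  6.43] 15.348392344850746
[503.6  280.83  56.27] [-179.98    0.31 -170.06] [-0.48  0.25  5.59] 15.058697439255216
[503.6  280.82  56.27] [-179.98    0.31 -170.06] [-1.39  0.35  5.49] 15.502693031472923
```

Call:
apply_moves(series=[[0,[0,0,0.03],0],[0,[0,0,0.06],0],[0,[0,0,0.06],0]])

```text
time: 4.35
tool_pos: [505.5, 281.6, 119.0]
tcp_rot: [179.9, 0.6, -170.1]
ft_force: [0.5, 1.0, -1.7]
finger_gap: 15.0
```

Run:
```python
from h import *
np.set_printoptions(precision=2,suppress=True)
s=snap('top','t3.png');s1=snap('scene','s3.png')
st=sense();print(st['tool_pos'],st['tcp_rot'],st['time'],st['ft_force'],st['wrist_torque'])
a=s1['color'][235:395,350:510];b=s['color'][175:335,110:270]
cv2.imwrite('pics/z7.png',np.hstack([cv2.resize(x,(400,400),interpolation=2) for x in(a,b)]))
```

```text
[503.32 280.63 115.51] [-179.97    0.28 -170.06] 4.45 [-0.28 -0.52 -2.04] [ 0.05  0.02 -0.02]
```

View pics/z7.png

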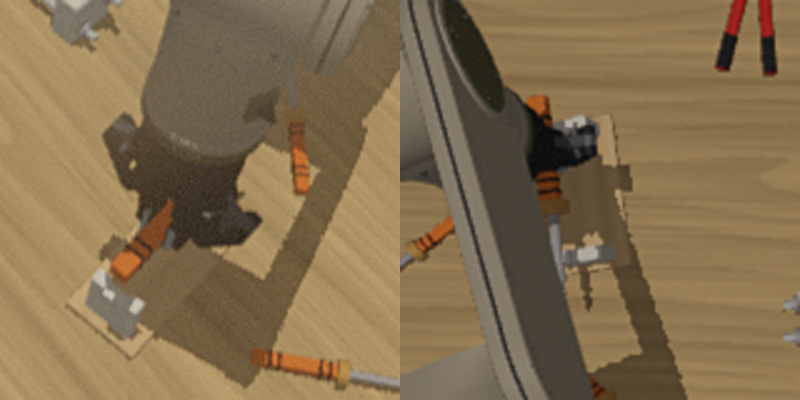

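Run:
```python
from h import *
np.set_printoptions(precision=1,suppress=True)
S={n:snap(n) for n in('scene','top')}
zs=lambda x,y:(370+x/6,285+y/6); zt=lambda x,y:(140+x/6,205+y/6)
for n,p in(('top',zt(208,437)),('top',zt(287,428)),('scene',zs(350,126)),('scene',zs(414,178))):
    print(n,plane(S[n],p,64))
for n,p in(('top',zt(167,127)),('top',zt(255,115)),('scene',zs(125,368)),('scene',zs(202,430))):
    print(n,plane(S[n],p,61))
print(sense()['joint_pos'],sense()['time'])
```

```text
top [422.8 278.4  64. ]
top [426.9 248.4  64. ]
scene [428.1 251.6  64. ]
scene [424.  279.2  64. ]
top [542.3 301.8  61. ]
top [547.8 268.   61. ]
scene [548.3 272.2  61. ]
scene [542.1 303.7  61. ]
[ 24.1   9.1  97.2  -0.1  73.6 -75.8] 4.55
```

Call:
apply_moves(series=[[0,[-0.02,-0.06,0],0.18],[0,[-0.06,-0.062,0],0.36],[0,[-0.087,-0.062,0],0.54],[0,[-0.087,-0.062,0],0.72],[0,[-0.087,-0.062,-0.01],0.9]])

```text
time: 5.18
tool_pos: [414.9, 218.2, 103.6]
tcp_rot: [-180.0, 0.1, -118.1]
ft_force: [-0.5, 0.2, -1.4]
finger_gap: 15.3
```

Call:
apply_moves(series=[[0,[0,0,-0.01],0.18],[0,[0,0,-0.015],0.18],[0,[0,0,-0.015],0.18]], grip_force=25)

```text
time: 5.55
tool_pos: [414.1, 217.9, 87.5]
tcp_rot: [179.9, 0.1, -108.1]
ft_force: [0.6, 0.6, -0.3]
finger_gap: 15.4
```

```bash
cat > look.py <<'E'
import sys
from h import *
np.set_printoptions(precision=2,suppress=True)
f,su,sv,tu,tv,w=sys.argv[1],*map(int,sys.argv[2:7])
s=snap('top','t_'+f);s1=snap('scene','s_'+f)
st=sense();print(st['tool_pos'],st['tcp_rot'],st['time'],st['ft_force'],st['wrist_torque'],st['joint_pos'],st['finger_gap'])
c=lambda im,u,v:cv2.resize(im[v-w//2:v+w//2,u-w//2:u+w//2],(400,400),interpolation=2)
cv2.imwrite('pics/'+f,np.hstack([c(s1['color'],su,sv),c(s['color'],tu,tv)]))
E
python3 look.py a1.png 420 290 200 275 120
```

```text
[414.9  218.14  88.54] [-179.97    0.12 -108.  ] 5.65 [-0.15 -0.09 -0.5 ] [-0.02 -0.04  0.05] [  21.41   -5.54  115.08    0.08   70.36 -140.62] 15.06968236925673
```

View pics/a1.png

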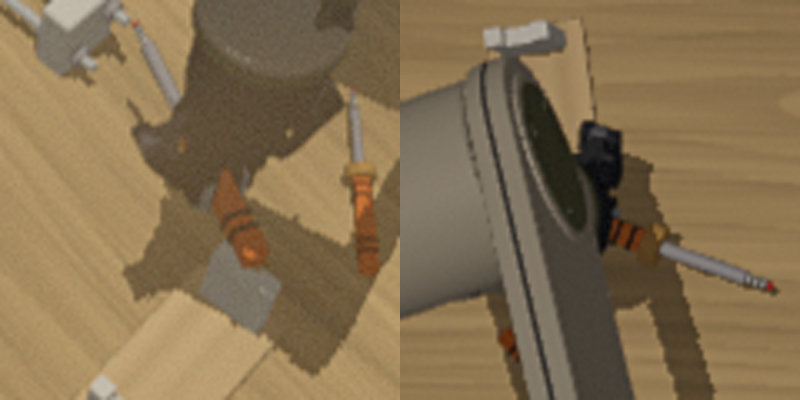

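Call:
apply_moves(series=[[0,[0,0,-0.012],0],[0,[0,0,-0.022],0],[0,[0,0,-0.024],0],[0,[0,0,-0.024],0]], grip_force=20)

```text
time: 6.15
tool_pos: [414.9, 217.8, 64.7]
tcp_rot: [-180.0, 0.1, -108.0]
ft_force: [-4.1, -3.7, 8.6]
finger_gap: 15.2
```

```bash
python3 look.py a2.png 420 290 200 275 120
```

```text
[414.83 217.76  64.65] [-179.98    0.06 -108.02] 6.25 [-3.73 -4.84  8.59] [-0.34  0.55  0.07] [  21.4    -3.53  115.96    0.04   67.52 -140.6 ] 15.485263016969572
```

View pics/a2.png

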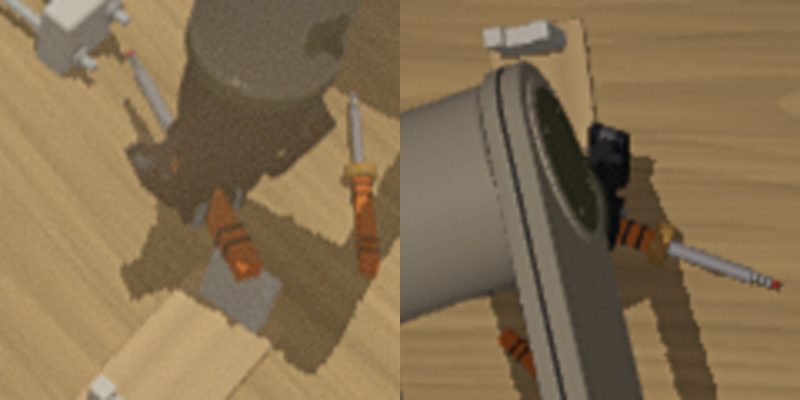

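Call:
apply_moves(series=[[0,[0,0,-0.003],0],[0,[0,0,-0.006],0],[0,[0,0,-0.008],0],[0,[0,0,-0.008],0]])

```text
time: 6.75
tool_pos: [414.9, 217.5, 57.1]
tcp_rot: [-180.0, 0.0, -108.0]
ft_force: [-5.2, -4.0, 11.8]
finger_gap: 14.9
```

```bash
python3 look.py a3.png 420 290 200 275 120
```

```text
[414.89 217.55  57.14] [-179.98    0.03 -108.04] 6.85 [-5.67 -4.94 12.26] [-0.35  0.76  0.1 ] [  21.39   -2.84  116.18    0.01   66.62 -140.58] 14.993291943953489
```

View pics/a3.png

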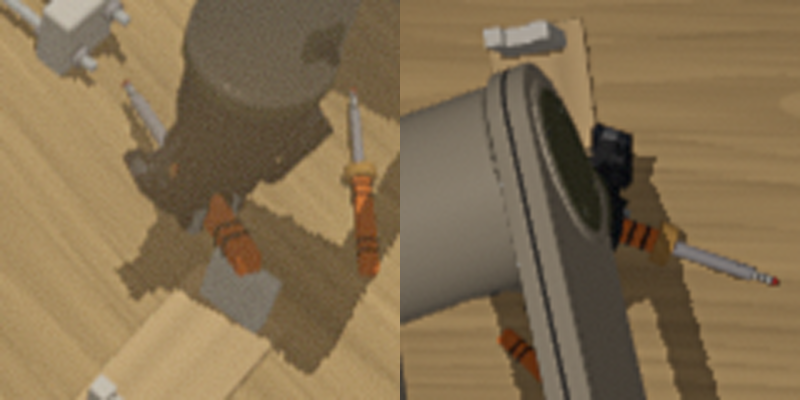

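```bash
cat >> h.py <<'E'
def tri(S,u,v,x0=(450,0,60)):
    from scipy.optimize import least_squares
    f=lambda p: np.r_[proj(S['scene'],p)[0]-u,proj(S['top'],p)[0]-v]
    o=least_squares(f,x0);return o.x,o.fun
E
python3 - <<'E'
from h import *
np.set_printoptions(precision=1,suppress=True)
S={n:snap(n) for n in('scene','top')}
x,e=tri(S,(397.5,254.6),(252.5,299.6));print(x,e)
t=sense()['tool_pos'];d=x-t-[0,0,3.7];print(d,np.linalg.norm(d),np.degrees(np.arctan2(d[2],np.hypot(*d[:2]))),np.degrees(np.arctan2(d[1],d[0])))
print(sense()['time'])
E
```

```text
[376.7 102.9  26.2] [-0.1 -0.  -0.1  0.1]
[ -38.2 -114.6  -34.7] 125.7007849912977 -16.020081404163808 -108.45018344824555
6.95
```

Call:
apply_moves(series=[[0,[0.001,0.003,0],0],[0,[0.002,0.007,0],0],[0,[0.004,0.012,0],0],[0,[0.004,0.013,0],0]])

```text
time: 7.45
tool_pos: [418.6, 227.1, 57.5]
tcp_rot: [-180.0, -0.4, -108.1]
ft_force: [-8.1, -24.7, 22.3]
finger_gap: 15.1
```

```bash
python3 look.py a4.png 420 290 200 275 120
```

```text
[418.71 227.2   57.55] [-179.96   -0.35 -108.08] 7.55 [ -8.37 -23.33  21.74] [-3.21  1.15 -0.06] [  22.53   -1.35  114.69   -0.32   66.86 -139.26] 15.259928255427145
```

View pics/a4.png

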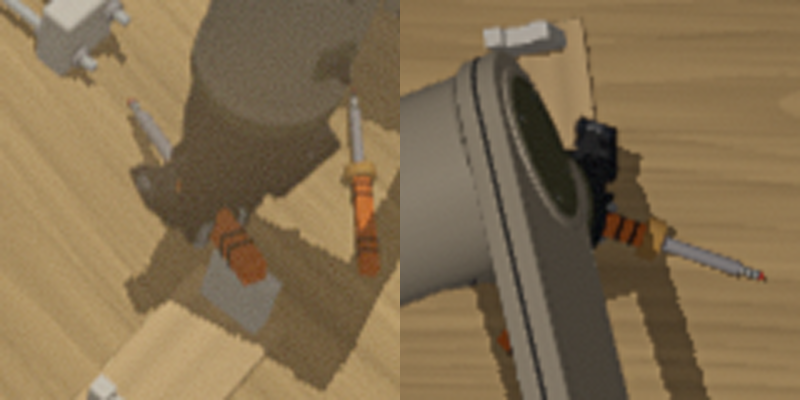

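Run:
```python
from h import *
np.set_printoptions(precision=1,suppress=True)
S={n:snap(n) for n in('scene','top')}
x,e=tri(S,(399,260),(248.6,297.5));print(x,e)
t=sense()['tool_pos'];d=x-t-[0,0,3.7];print(d,np.linalg.norm(d),np.degrees(np.arctan2(d[2],np.hypot(*d[:2]))),np.degrees(np.arctan2(d[1],d[0])))
print(sense()['time'])
```

```text
[381.  113.4  20.6] [-0.3 -0.  -0.3  0.2]
[ -37.7 -113.9  -40.7] 126.65425973393991 -18.737410174928126 -108.33538899080976
7.65
```

Call:
apply_moves(series=[[0,[-0.002,-0.005,0],0],[0,[-0.002,-0.005,0],0]])

```text
time: 7.9
tool_pos: [416.3, 221.8, 56.9]
tcp_rot: [-180.0, -0.4, -108.1]
ft_force: [-0.7, -1.4, -1.2]
finger_gap: 15.2
```

```bash
python3 look.py a5.png 420 290 200 275 120
```

```text
[416.42 222.2   57.08] [-179.99   -0.35 -108.1 ] 8.0 [ 0.17 -0.77  0.18] [-0.11  0.02  0.04] [  22.07   -1.99  115.36   -0.3    66.84 -139.71] 14.984447317014519
```

View pics/a5.png

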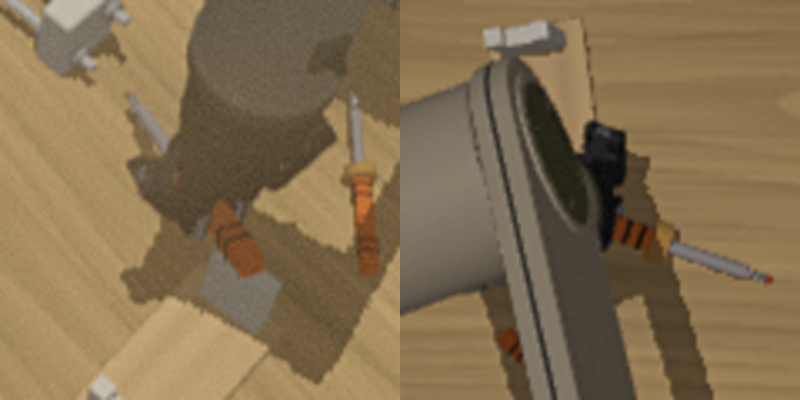

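Call:
apply_moves(series=[[0,[0,0,-0.002],0],[0,[0,0,-0.004],0],[0,[0,0,-0.005],0],[0,[0,0,-0.005],0]])

```text
time: 8.5
tool_pos: [417.0, 222.6, 53.8]
tcp_rot: [-179.9, -0.3, -108.1]
ft_force: [-9.1, -6.1, 19.9]
finger_gap: 15.5
```

```bash
python3 look.py a6.png 420 290 200 275 120
```

```text
[416.99 222.61  53.81] [-179.94   -0.33 -108.08] 8.6 [-8.93 -5.73 19.62] [-0.48  1.18  0.16] [  22.09   -1.63  115.4    -0.31   66.4  -139.71] 15.234947980104979
```

View pics/a6.png

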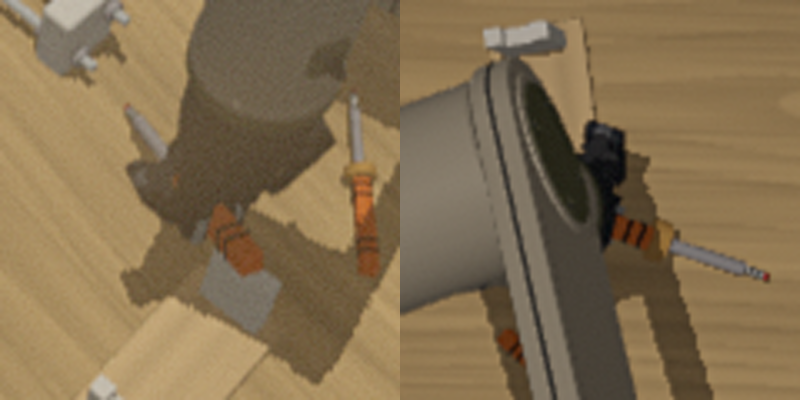

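```bash
cat > tip.py <<'E'
import sys
from h import *
np.set_printoptions(precision=1,suppress=True)
a=list(map(float,sys.argv[1:5]))
S={n:snap(n) for n in('scene','top')}
x,e=tri(S,a[:2],a[2:]);print(x,e)
t=sense()['tool_pos'];d=x-t-[0,0,3.7];print(d,np.linalg.norm(d),np.degrees(np.arctan2(d[2],np.hypot(*d[:2]))),np.degrees(np.arctan2(d[1],d[0])))
print(sense()['time'])
E
python3 tip.py 398.1 262.1 249.8 297.8
```

```text
[380.3 111.9   8.8] [-0.3 -0.  -0.2  0.2]
[ -36.7 -110.7  -48.7] 126.42695284466063 -22.650183719289675 -108.35012827570563
8.7
```

Call:
apply_moves(series=[[0,[0,0,0.05],0],[0,[0,0,0.1],0],[0,[0.02,-0.03,0.136],-0.1],[0,[0.05,-0.07,0.136],-0.28],[0,[0.08,-0.12,0.136],-0.46]], grip_force=30)

```text
time: 9.32
tool_pos: [498.3, 102.5, 190.6]
tcp_rot: [-179.9, -0.2, -134.7]
ft_force: [1.3, 0.9, -2.1]
finger_gap: 15.1
```

Run:
```python
from h import *
s=sense();print(s['tool_pos'],s['tcp_rot'])
snap('scene','b1.png');s=sense();print(s['tool_pos'],s['tcp_rot'],s['time'])
```

```text
[498.2580371  102.48408835 190.55013799] [-179.89517674   -0.20014506 -134.65302891]
[500.9079804   95.95298518 190.18431493] [-179.6653967    -0.32386673 -135.40330023] 9.375
```

View pics/b1.png

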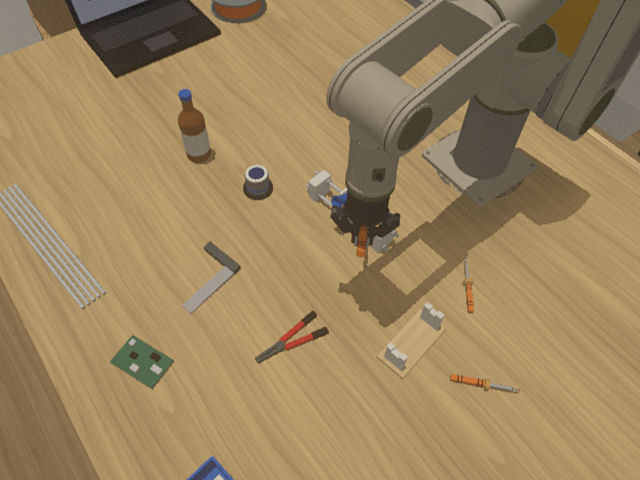

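Call:
apply_moves(series=[[0,[0.05,-0.03,0],-0.18],[0,[0.08,-0.08,0],-0.36],[0,[0.08,-0.128,0],-0.54],[0,[0.08,-0.128,-0.01],-0.646],[0,[0.08,-0.128,-0.022],-0.646]])

```text
time: 10.0
tool_pos: [581.1, -32.3, 167.3]
tcp_rot: [-179.7, -0.3, -172.4]
ft_force: [0.1, 0.4, -1.6]
finger_gap: 15.3
```

```bash
python3 look.py b2.png 320 210 310 240 120
```

```text
[579.66 -31.2  165.66] [-179.74   -0.52 -172.23] 10.1 [-1.37  1.11 -1.45] [ 0.05 -0.02 -0.01] [  -7.9     7.65   93.18   -0.4    79.6  -105.6 ] 15.03005241300206
```

View pics/b2.png

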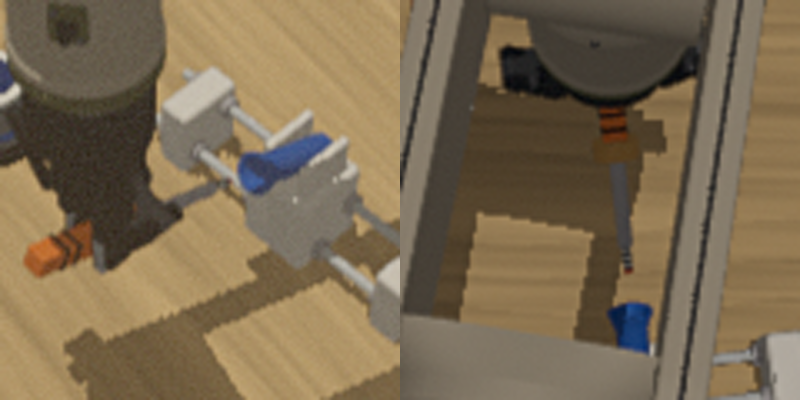

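Run:
```python
import cv2,numpy as np
a=cv2.imread('pics/s_b2.png');b=cv2.imread('pics/t_b2.png')
p=cv2.resize(a[180:230,310:360],None,fx=8,fy=8,interpolation=2);q=cv2.resize(b[240:290,295:345],None,fx=8,fy=8,interpolation=2)
cv2.imwrite('pics/z8.png',np.hstack([p,q]))
```

```text
(no output)
```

View pics/z8.png

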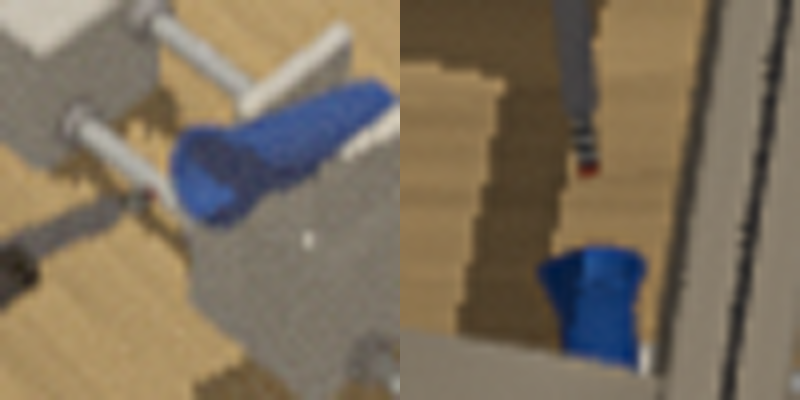

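```bash
python3 tip.py 328.5 204.1 318.4 261.3
python3 - <<'E'
from h import *
np.set_printoptions(precision=1,suppress=True)
S={n:snap(n) for n in('scene','top')}
d=np.array([np.cos(.436)*np.cos(.1326),np.cos(.436)*np.sin(.1326),np.sin(.436)])
m=np.array([438.8,-50.8,110]);
# rim circle
e1=np.array([-np.sin(.1326),np.cos(.1326),0]);e2=np.cross(d,e1)
for n,f,o in(('scene','s_b2.png',(310,180)),('top','t_b2.png',(295,240))):
    im=cv2.imread('pics/'+f)[o[1]:o[1]+50,o[0]:o[0]+50];im=cv2.resize(im,None,fx=8,fy=8,interpolation=2)
    for rr in(16,11.5):
        p=proj(S[n],[m+rr*(np.cos(a)*e1+np.sin(a)*e2) for a in np.linspace(0,6.28,40)])
        cv2.polylines(im,[((p-o+.5)*8).astype(int).reshape(-1,1,2)],True,(0,255,255),1)
    p=proj(S[n],[m+t*d for t in(-70,0,60)]);cv2.polylines(im,[((p-o+.5)*8).astype(int).reshape(-1,1,2)],False,(0,0,255),1)
    globals()[n]=im
cv2.imwrite('pics/z9.png',np.hstack([scene,top]))
E
```

```text
[463.9 -48.2 122.9] [-0.6 -0.1 -0.4  0.4]
[-116.7  -17.1  -48.4] 127.4514557049022 -22.304702691315246 -171.67542557885582
10.2
```

View pics/z9.png

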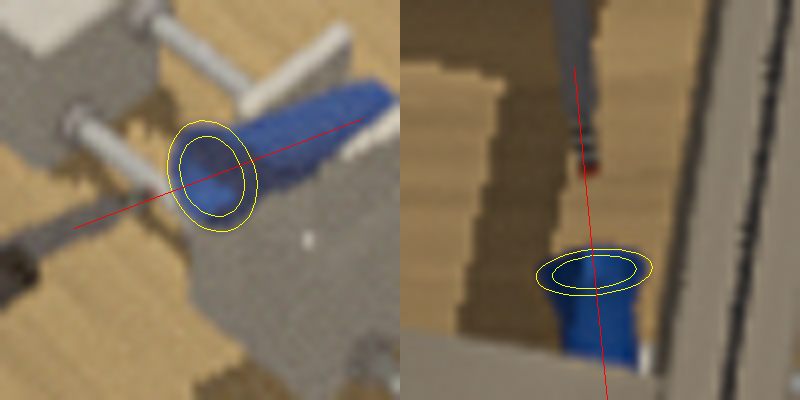

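Call:
apply_moves(series=[[0,[-0.012,-0.001,-0.006],-0.005],[0,[-0.024,-0.002,-0.0115],-0.01],[0,[-0.036,-0.004,-0.0165],-0.01],[0,[-0.036,-0.004,-0.0165],-0.01]], grip_force=30)

```text
time: 10.8
tool_pos: [544.8, -35.0, 152.3]
tcp_rot: [-179.7, -0.3, -172.8]
ft_force: [-0.7, -0.0, -0.9]
finger_gap: 15.1
```

```bash
python3 look.py b3.png 320 210 310 240 120
```

```text
[545.79 -35.1  152.86] [-179.64   -0.21 -172.82] 10.9 [ 0.15  0.25 -1.32] [-0.03 -0.07 -0.04] [  -8.79    2.87   99.65   -0.41   77.58 -105.88] 15.14641414046137
```

View pics/b3.png

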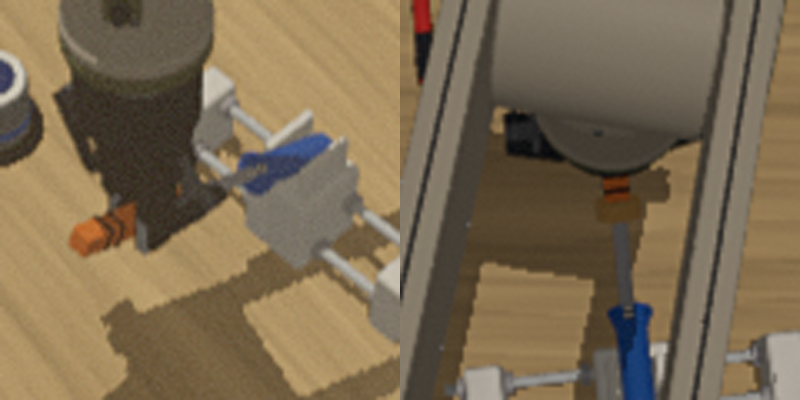

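Call:
apply_moves(series=[[0,[-0.01,-0.002,-0.004],0],[0,[-0.02,-0.0035,-0.008],0],[0,[-0.027,-0.0045,-0.011],0],[0,[-0.027,-0.0045,-0.011],0]])

```text
time: 11.4
tool_pos: [517.7, -39.7, 141.1]
tcp_rot: [-179.6, -0.3, -172.8]
ft_force: [-0.4, -0.6, -6.2]
finger_gap: 15.3
```

```bash
python3 look.py b4.png 320 210 310 260 120
```

```text
[517.81 -39.7  141.03] [-179.66   -0.32 -172.83] 11.5 [-0.23 -1.17 -7.12] [-0.05 -0.41  0.08] [  -9.75   -0.65  104.51   -0.43   76.35 -106.82] 15.12420771335957
```

View pics/b4.png

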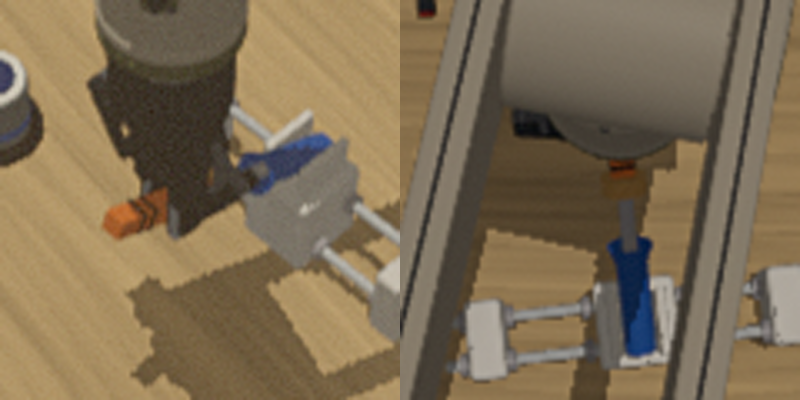

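Call:
apply_moves(series=[[0,[-0.008,-0.001,-0.004],0],[0,[-0.016,-0.002,-0.0075],0],[0,[-0.0225,-0.003,-0.0107],0],[0,[-0.0225,-0.003,-0.0107],0]], grip_force=35)

```text
time: 12.0
tool_pos: [494.3, -42.8, 129.8]
tcp_rot: [-179.7, -0.4, -172.8]
ft_force: [-0.4, -0.5, -6.4]
finger_gap: 15.4
```

```bash
python3 look.py b5.png 320 210 310 260 120
```

```text
[494.3  -42.73 129.69] [-179.67   -0.44 -172.83] 12.1 [ 0.53 -0.63 -6.85] [-0.21 -0.5   0.1 ] [ -10.54   -3.53  108.56   -0.46   75.29 -107.59] 15.268549823625044
```

View pics/b5.png

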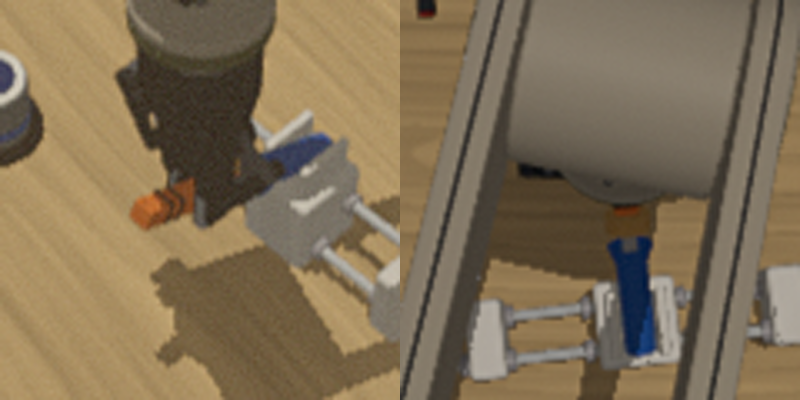

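Call:
apply_moves(series=[[0,[-0.003,-0.0005,-0.0015],0],[0,[-0.006,-0.001,-0.003],0],[0,[-0.008,-0.001,-0.004],0],[0,[-0.008,-0.001,-0.004],0]])

```text
time: 12.6
tool_pos: [486.3, -43.8, 125.8]
tcp_rot: [-179.7, -0.4, -172.8]
ft_force: [4.1, -0.5, -5.1]
finger_gap: 15.1
```

```bash
python3 look.py b6.png 320 210 310 260 80
```

```text
[486.31 -43.84 125.77] [-179.66   -0.44 -172.83] 12.7 [ 4.03 -0.78 -4.43] [-0.06 -1.07  0.1 ] [ -10.84   -4.56  109.97   -0.48   74.9  -107.88] 15.043437494255016
```

View pics/b6.png

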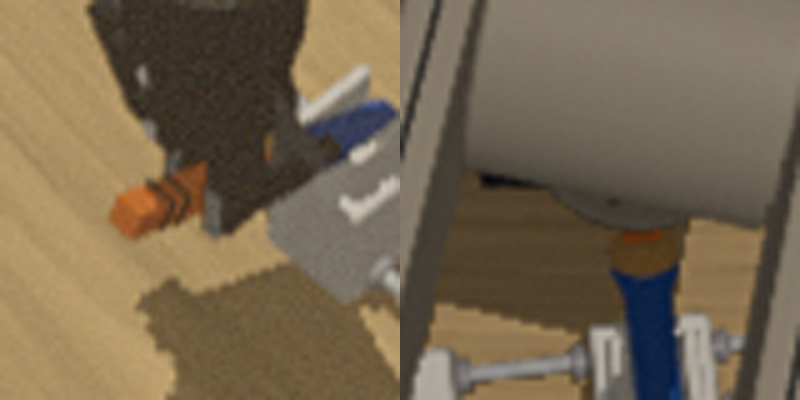

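Call:
apply_moves(series=[[0,[-0.002,-0.0003,-0.001],0],[0,[-0.0036,-0.0005,-0.0017],0],[0,[-0.0036,-0.0005,-0.0017],0]])

```text
time: 13.08
tool_pos: [484.2, -44.2, 125.0]
tcp_rot: [-179.6, -0.2, -172.8]
ft_force: [9.2, 1.5, -3.8]
finger_gap: 15.2
```

Call:
apply_moves(series=[[0,[-0.002,-0.0003,-0.001],0],[0,[-0.003,-0.0004,-0.0014],0],[0,[-0.003,-0.0004,-0.0014],0]])

```text
time: 13.45
tool_pos: [484.0, -44.3, 125.4]
tcp_rot: [-179.6, 0.1, -172.8]
ft_force: [13.2, 2.9, -2.5]
finger_gap: 14.9
```

Call:
apply_moves(series=[[0,[-0.004,-0.0005,-0.0018],0],[0,[-0.006,-0.0008,-0.0028],0],[0,[-0.006,-0.0008,-0.0028],0]], grip_force=50)

```text
time: 13.82
tool_pos: [483.8, -44.4, 126.1]
tcp_rot: [-179.6, 0.9, -172.8]
ft_force: [24.3, 5.8, -2.8]
finger_gap: 15.2
```

```bash
python3 look.py b7.png 320 210 320 260 50
```

```text
[483.82 -44.39 126.16] [-179.56    0.93 -172.81] 13.925 [23.54  5.17 -2.71] [ 1.05 -4.09  0.01] [ -11.2    -6.34  111.59   -0.13   73.73 -108.35] 15.43491890540618
```

View pics/b7.png

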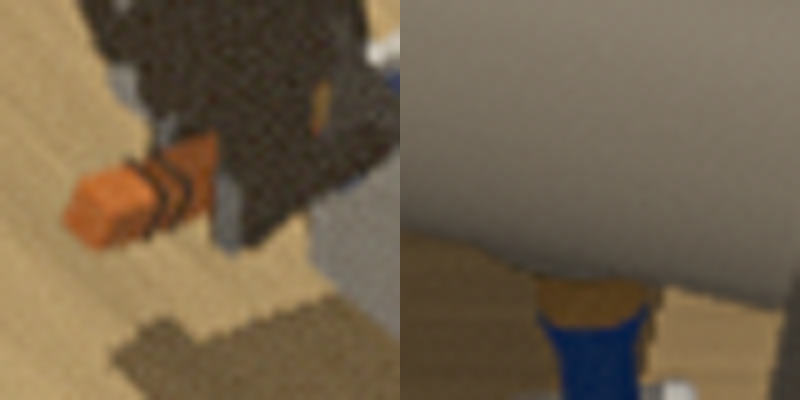

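Call:
apply_moves(series=[[0,[0.009,0.0012,0.0042],0],[0,[0.018,0.0024,0.0084],0],[0,[0.027,0.0036,0.0126],0],[0,[0.036,0.0048,0.0168],0],[0,[0.045,0.006,0.021],0]])

```text
time: 14.55
tool_pos: [529.5, -38.4, 147.5]
tcp_rot: [-179.6, 0.9, -172.8]
ft_force: [0.5, -0.5, -0.9]
finger_gap: 15.3
```

Call:
apply_moves(series=[[0,[0.011,0.0015,0.005],0],[0,[0.022,0.003,0.0105],0],[0,[0.036,0.0048,0.017],0],[0,[0.05,0.0067,0.0235],0],[0,[0.05,0.0067,0.0235],0]])

```text
time: 15.18
tool_pos: [580.8, -31.6, 171.8]
tcp_rot: [-179.5, 1.0, -172.8]
ft_force: [-0.9, -0.2, -1.8]
finger_gap: 15.1
```

```bash
python3 look.py b8.png 320 210 310 240 120
```

```text
[579.27 -31.63 170.71] [-179.57    0.88 -172.8 ] 15.275 [-0.17  0.46 -1.72] [0.03 0.02 0.03] [  -8.07    6.05   94.37   -0.19   78.61 -105.23] 15.186016477066593
```

View pics/b8.png

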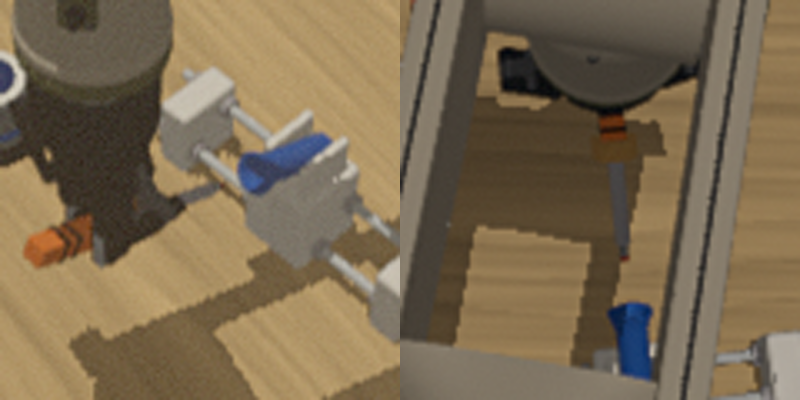

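Call:
apply_moves(series=[[0,[0,0.04,0.015],0.0],[0,[-0.03,0.1,0.015],0.048],[0,[-0.05,0.16,0.0],0.048],[0,[-0.075,0.22,-0.01],0.048],[0,[-0.0755,0.275,-0.02],0.048]])

```text
time: 15.9
tool_pos: [502.0, 241.6, 150.7]
tcp_rot: [-179.5, 0.8, -170.1]
ft_force: [0.9, 0.5, -1.8]
finger_gap: 15.3
```

Run:
```python
from h import *
np.set_printoptions(precision=2,suppress=True)
snap('top');s=sense();print(s['tool_pos'],s['tcp_rot'],s['time'])
print(np.array([503.6,280.8,56.3])-s['tool_pos'],np.radians(-170.06-s['tcp_rot'][2]))
```

```text
[500.29 248.58 149.19] [-179.8     0.78 -169.89] 15.95
[  3.31  32.22 -92.89] -0.0030398917529651753
```

Call:
apply_moves(series=[[0,[0.003,0.02,0],-0.003],[0,[0.003,0.032,-0.02],-0.003],[0,[0.003,0.032,-0.035],-0.003],[0,[0.003,0.032,-0.035],-0.003]])

```text
time: 16.45
tool_pos: [501.6, 278.7, 111.2]
tcp_rot: [-179.7, 0.5, -170.1]
ft_force: [0.0, -0.4, -1.1]
finger_gap: 15.0
```

```bash
python3 look.py c1.png 420 310 190 255 120
```

```text
[503.2  279.37 113.66] [-179.77    0.71 -170.13] 16.55 [ 0.64 -0.27 -0.89] [-0.03 -0.01  0.01] [ 24.18   8.75  97.67  -0.42  72.95 -75.57] 15.129625043010755
```

View pics/c1.png

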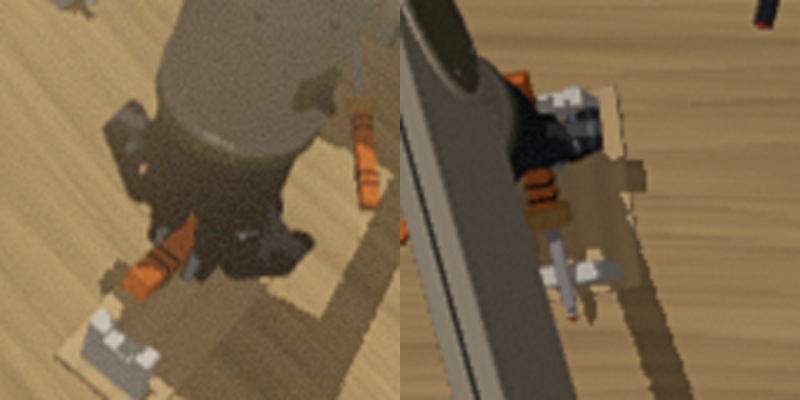

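Call:
apply_moves(series=[[0,[0.0004,0.0014,-0.01],0.001],[0,[0.0004,0.0014,-0.02],0.001],[0,[0.0004,0.0014,-0.026],0.001],[0,[0.0004,0.0014,-0.026],0.001]], grip_force=20)

```text
time: 17.05
tool_pos: [503.1, 280.6, 87.2]
tcp_rot: [-179.8, 0.6, -170.1]
ft_force: [-2.0, -0.6, 1.4]
finger_gap: 15.2
```

```bash
python3 look.py c2.png 420 310 190 255 120
```

```text
[503.03 280.65  87.35] [-179.76    0.64 -170.06] 17.15 [-2.67  0.91  0.39] [-0.18  0.65  0.03] [ 24.3   10.61  98.54  -0.42  70.29 -75.49] 15.175399714524325
```

View pics/c2.png

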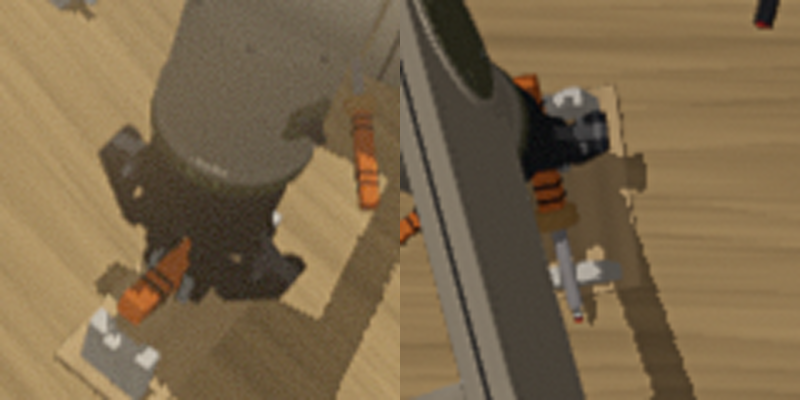

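Call:
apply_moves(series=[[0,[0.0003,0,-0.004],0],[0,[0.0003,0,-0.008],0],[0,[0.0003,0,-0.012],0],[0,[0.0003,0,-0.015],0],[0,[0.0003,0,-0.015],0]])

```text
time: 17.77
tool_pos: [504.5, 281.1, 73.3]
tcp_rot: [-179.8, 0.8, -170.1]
ft_force: [0.5, -0.1, 5.0]
finger_gap: 15.0
```

```bash
python3 look.py c3.png 420 310 190 255 120
```

```text
[504.42 281.12  73.33] [-179.8     0.78 -170.07] 17.875 [ 1.28 -0.16  4.93] [-0.    0.28 -0.06] [ 24.29  11.68  98.93  -0.42  68.68 -75.49] 15.040107516020436
```

View pics/c3.png

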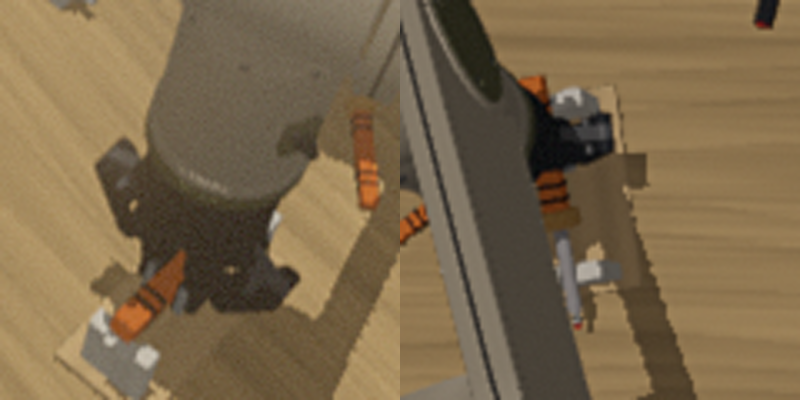

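Call:
apply_moves(series=[[0,[0,0,-0.004],0],[0,[0,0,-0.008],0],[0,[-0.0005,0,-0.012],0],[0,[-0.0005,0,-0.0145],0],[0,[-0.0005,0,-0.0145],0]])

```text
time: 18.5
tool_pos: [505.4, 281.6, 59.8]
tcp_rot: [-179.8, 1.0, -170.1]
ft_force: [2.0, 0.2, 4.9]
finger_gap: 15.3
```

```bash
python3 look.py c4.png 420 310 190 255 120
```

```text
[505.36 281.61  59.94] [-179.83    0.96 -170.07] 18.6 [3.72 0.96 4.78] [-0.01  0.13 -0.01] [ 24.3   12.67  99.34  -0.44  67.1  -75.46] 15.071337319461952
```

View pics/c4.png

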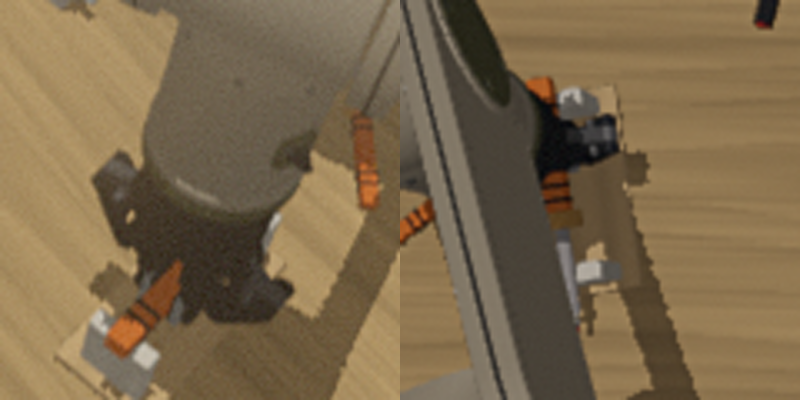

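Call:
apply_moves(series=[[0,[-0.0005,0,-0.002],0],[0,[-0.001,0,-0.004],0],[0,[-0.001,0,-0.004],0]])

```text
time: 18.98
tool_pos: [505.6, 281.9, 56.8]
tcp_rot: [-179.8, 1.1, -170.1]
ft_force: [2.9, -0.1, 4.7]
finger_gap: 15.4
```

Call:
apply_moves(series=[[0,[-0.0005,0,-0.002],0],[0,[-0.001,0,-0.004],0],[0,[-0.001,0,-0.004],0]])

```text
time: 19.35
tool_pos: [505.9, 282.0, 53.5]
tcp_rot: [-179.9, 1.3, -170.1]
ft_force: [3.6, -1.1, 4.7]
finger_gap: 15.8
```

```bash
python3 look.py c5.png 420 310 190 255 120
```

```text
[505.72 282.05  53.51] [-179.86    1.26 -170.07] 19.45 [ 4.36 -0.7   3.92] [-0.2  -0.31  0.11] [ 24.35  13.    99.71  -0.5   66.1  -75.38] 14.98804898508137
```

View pics/c5.png

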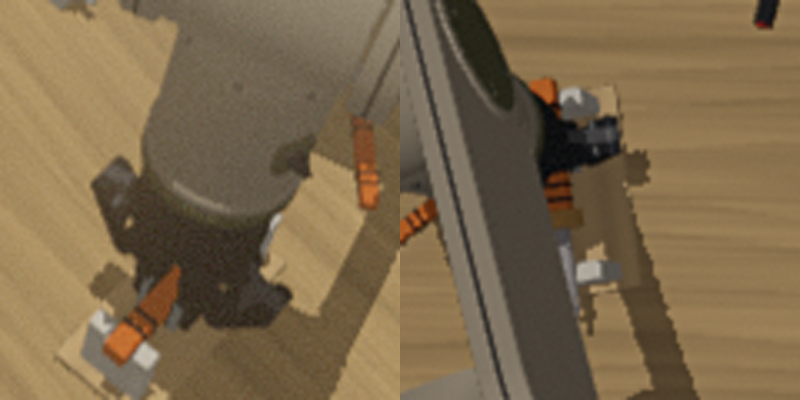

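Call:
apply_moves(series=[[0,[-0.001,-0.0005,-0.002],0],[0,[-0.0015,-0.001,-0.004],0],[0,[-0.0015,-0.001,-0.004],0]])

```text
time: 19.82
tool_pos: [505.6, 281.7, 51.4]
tcp_rot: [-179.9, 1.4, -170.1]
ft_force: [1.9, -1.0, 13.2]
finger_gap: 15.2
```

```bash
python3 look.py c6.png 400 330 180 250 80
```

```text
[505.57 281.76  51.43] [-179.91    1.43 -170.07] 19.925 [ 1.42 -0.57 14.04] [-0.19  0.27 -0.  ] [ 24.33  12.97 100.    -0.49  65.67 -75.4 ] 15.575103014504244
```

View pics/c6.png

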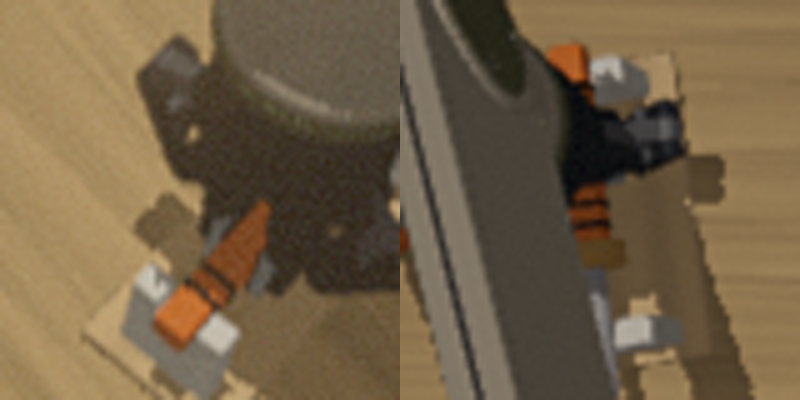

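Call:
apply_moves(series=[[0,[0,0,-0.002],0],[0,[0,0,-0.003],0],[0,[0,0,-0.003],0]])

```text
time: 20.3
tool_pos: [505.7, 281.8, 51.3]
tcp_rot: [-179.9, 1.4, -170.1]
ft_force: [-10.9, -7.1, 31.2]
finger_gap: 14.9
```

Call:
apply_moves(series=[[0,[0,0,0.001],0],[0,[0,0,0.001],0],[0,[0,0,0.001],0]], grip_force=60)

```text
time: 20.68
tool_pos: [505.3, 281.8, 51.8]
tcp_rot: [-179.9, 1.4, -170.1]
ft_force: [0.9, 0.7, 2.6]
finger_gap: 14.9
```

Call:
apply_moves(series=[[0,[0,0,0.03],0],[0,[0,0,0.07],0],[0,[0,0,0.11],0],[0,[0,0,0.13],0],[0,[0,0,0.13],0]])

```text
time: 21.3
tool_pos: [505.8, 282.1, 182.5]
tcp_rot: [-179.9, 1.5, -170.1]
ft_force: [0.8, 0.3, -1.0]
finger_gap: 15.2
```

```bash
python3 look.py d1.png 400 310 190 245 140
```

```text
[504.35 281.37 179.66] [-179.85    1.22 -170.07] 21.4 [-0.96  0.   -1.85] [ 0.04  0.02 -0.02] [ 24.34   5.11  94.42  -0.45  79.33 -75.51] 15.008402352112991
```

View pics/d1.png

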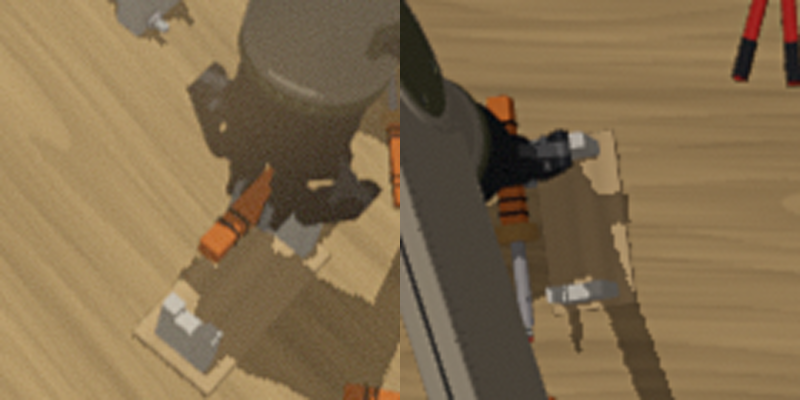

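Call:
apply_moves(series=[[0,[0.01,-0.04,0],0],[0,[0.02,-0.09,0],0],[0,[0.04,-0.14,0],0],[0,[0.055,-0.19,0],0],[0,[0.07,-0.24,0],0]])

```text
time: 22.02
tool_pos: [573.3, 39.8, 176.8]
tcp_rot: [-179.9, 1.0, -170.1]
ft_force: [1.2, -0.0, -1.1]
finger_gap: 14.7
```

Call:
apply_moves(series=[[0,[0.02,-0.05,0],0],[0,[0.04,-0.1,0],0],[0,[0.05,-0.15,0],0],[0,[0.06,-0.2,0],0],[0,[0.062,-0.23,0],0]])

```text
time: 22.65
tool_pos: [634.0, -192.4, 173.4]
tcp_rot: [180.0, 0.8, -170.2]
ft_force: [0.3, -0.0, -1.7]
finger_gap: 15.0
```

```bash
python3 look.py d2.png 240 190 400 230 140
```

```text
[ 633.65 -193.38  173.38] [-179.99    0.76 -170.28] 22.75 [-0.19 -0.08 -2.01] [ 0.06  0.01 -0.  ] [ -21.61   18.57   79.73    0.39   81.04 -121.38] 14.914790044566487
```

View pics/d2.png

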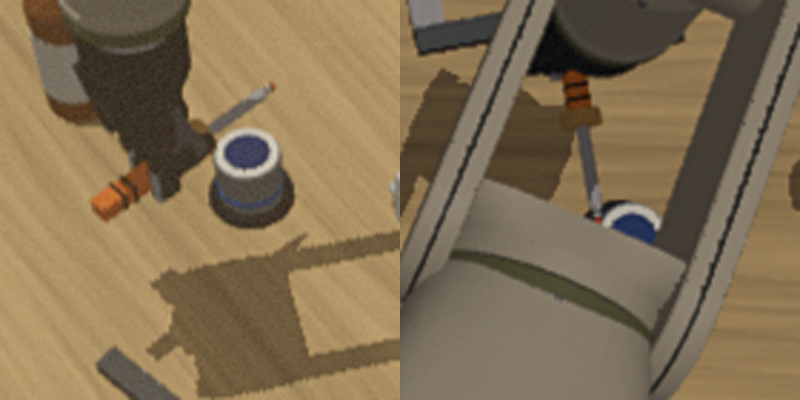

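```bash
python3 tip.py 265.2 150.5 399.7 237.7
python3 - <<'E'
import cv2
a=cv2.imread('pics/s_d2.png');cv2.imwrite('pics/z10.png',cv2.resize(a[130:210,195:275],None,fx=7,fy=7,interpolation=2))
E
```

```text
[ 514.  -215.1  180.6] [ 0.1  0.   0.  -0. ]
[-120.1  -25.     2.9] 122.66581023817362 1.3684868766749168 -168.2247633665165
22.85
```

View pics/z10.png

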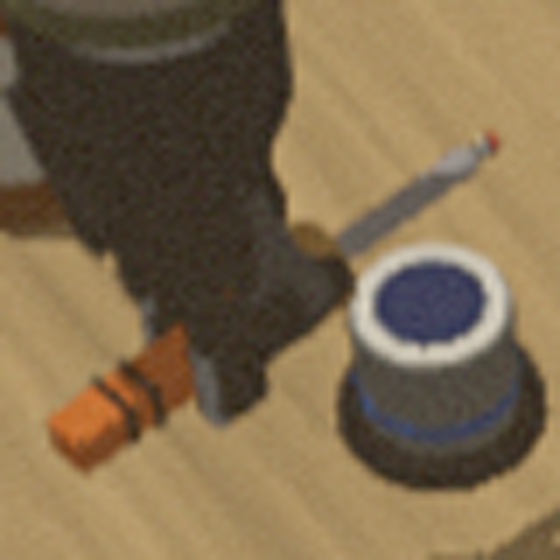

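Call:
apply_moves(series=[[0,[0.001,-0.025,0],0],[0,[0.003,-0.0495,0],0],[0,[0.003,-0.0495,-0.03],0],[0,[0.003,-0.0495,-0.055],0],[0,[0.003,-0.0495,-0.07],0]])

```text
time: 23.48
tool_pos: [636.2, -240.1, 102.1]
tcp_rot: [179.9, 0.7, -170.2]
ft_force: [-0.3, 0.2, -0.9]
finger_gap: 15.1
```

Call:
apply_moves(series=[[0,[0,0,0],0],[0,[0,0,0],0]])

```text
time: 23.72
tool_pos: [636.7, -240.5, 103.0]
tcp_rot: [179.9, 0.8, -170.2]
ft_force: [-0.6, -0.2, -1.2]
finger_gap: 14.7
```

```bash
python3 look.py d3.png 240 180 405 230 100
```

```text
[ 637.11 -240.52  103.71] [ 179.96    0.81 -170.16] 23.825 [-0.03 -0.02 -1.12] [ 0.02 -0.06 -0.03] [ -25.25   24.62   79.66    0.52   75.08 -125.22] 14.919465272117458
```

View pics/d3.png

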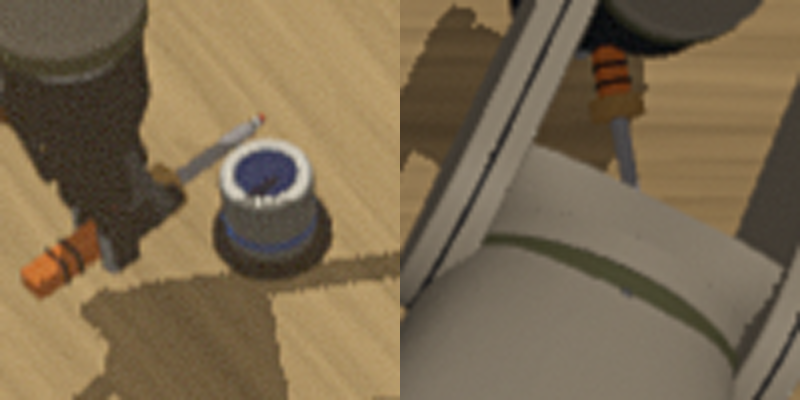

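```bash
python3 - <<'E'
import cv2
a=cv2.imread('pics/s_d3.png');cv2.imwrite('pics/z11.png',cv2.resize(a[140:215,190:280],None,fx=8,fy=8,interpolation=2))
E
python3 - <<'E'
from h import *
np.set_printoptions(precision=1,suppress=True)
s=snap('scene')
for z in(106,109,112): print(plane(s,(255.5,160),z))
t=sense()['tool_pos'];print(t,sense()['time'])
c,sn=np.cos(np.radians(-169.5)),np.sin(np.radians(-169.5))
G=t+[0,0,8.5]
for pit in(-4,-2,0,2,4):
    p=np.radians(pit);u=np.array([c*np.cos(p),sn*np.cos(p),np.sin(p)])
    print(pit,proj(s,[G+122.5*u,G-57*u,G-57*u+[0,0,8]]))
E
```

```text
[ 514.9 -264.1  106. ]
[ 516.1 -261.7  109. ]
[ 517.4 -259.3  112. ]
[ 637.1 -240.5  103.7] 23.875
-4 [[255.2 161.4]
 [195.9 201.6]
 [195.3 199.3]]
-2 [[255.1 160.1]
 [196.  202.1]
 [195.4 199.9]]
0 [[255.  158.9]
 [196.1 202.7]
 [195.5 200.5]]
2 [[254.8 157.7]
 [196.3 203.2]
 [195.7 201. ]]
4 [[254.6 156.5]
 [196.5 203.8]
 [195.9 201.6]]
```

View pics/z11.png

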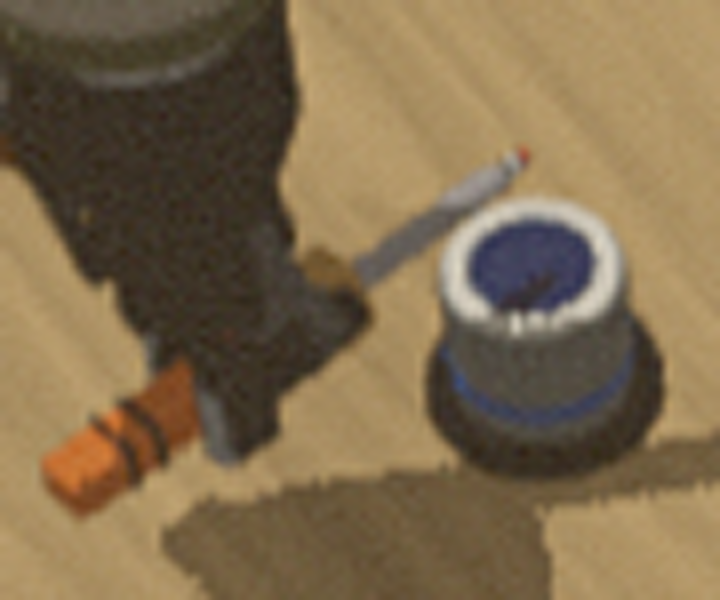

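Call:
apply_moves(series=[[0,[0,-0.002,-0.001],0],[0,[0,-0.002,-0.001],0],[0,[0,-0.002,-0.001],0],[0,[0,-0.002,-0.001],0]])

```text
time: 24.38
tool_pos: [637.0, -242.4, 102.6]
tcp_rot: [180.0, 0.8, -170.2]
ft_force: [-0.3, 0.2, -1.5]
finger_gap: 15.3
```

Run:
```python
from h import *
np.set_printoptions(precision=2,suppress=True)
s=snap('scene','e1.png')
for i in range(6): snap('top');st=sense();print(st['tool_pos'],st['tcp_rot'],st['qd'],st['finger_gap'],st['time'])
cv2.imwrite('pics/z12.png',cv2.resize(s['color'],(800,600)))
```

```text
[ 637.01 -242.39  102.54] [ 179.95    0.8  -170.16] [-0.08  0.06  0.01  0.14  0.06 -0.03] 15.005473760255615 24.475
[ 637.02 -242.43  102.58] [ 179.96    0.8  -170.16] [ 0.03  0.04 -0.05 -0.07  0.02  0.06] 14.99400168968097 24.525
[ 637.04 -242.45  102.59] [ 179.96    0.81 -170.16] [-0.01 -0.02  0.14  0.01 -0.04 -0.1 ] 14.883249549489276 24.575
[ 637.03 -242.43  102.56] [ 179.96    0.8  -170.16] [ 0.11  0.   -0.06 -0.03 -0.03 -0.06] 15.092505978515243 24.625
[ 637.05 -242.44  102.62] [ 179.96    0.81 -170.16] [-0.03 -0.07  0.01  0.04  0.02 -0.02] 15.079062729526042 24.675
[ 637.07 -242.47  102.66] [ 179.96    0.81 -170.16] [ 0.08  0.03  0.07 -0.07  0.1   0.01] 15.121845189356456 24.725
```

View pics/z12.png

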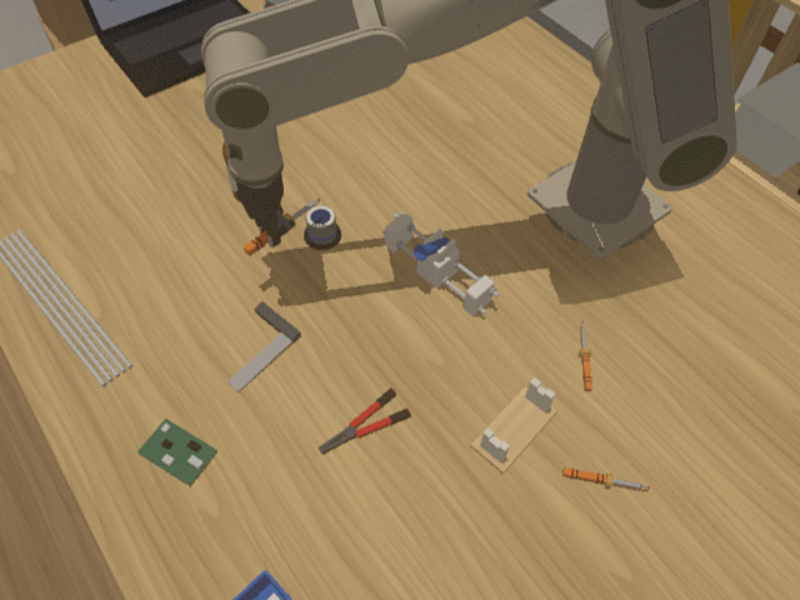

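Still and steady: the tip is over the lens at about 110 mm, and the pliers, the square and the bottle have not moved. Handing in.

```bash
python3 -c "
from bench import hand_in
print(hand_in())"
```

```text
the job is handed in; nothing more can be done
None
```

The job is handed in after about 25 s of the 58 s allowed. The gauge is in the gripper, nearly level, and still over the inspection camera's glass.

**How it went**
- I took the gauge from its cradle. The moves cannot tilt the tool, so I pressed the handle's rear on the cradle's front post to turn the gauge nose-down in the light grip, to about 23°.
- I pushed it along the axis of the tube until the collar was hard against the mouth: the force rose to 24 N with no more travel, and the picture showed no gap. I then drew it straight out.
- I pressed it back into the cradle's notches to level it, gripped harder at 60 N, and carried it to the camera.

**Last checks**
- **Tip position:** it is within about 3 mm of the lens centre in plan and about 50 mm above the glass. At the final pose the arm hid the tip from the top camera, so this comes from the earlier two-camera fix plus the arm's own readings; the scene camera agrees to within a few mm.
- **Level:** the scene picture shows about 1° nose-down.
- **Steadiness:** the arm stayed within 0.2 mm over the last quarter second, with no outside contact force.
- **Plunger:** right after withdrawal it looked about 8 mm shorter than before, which fits a reading near 10 mm. I could not read it directly. Nothing has deliberately pressed the tip since.
- **Bystanders:** the last picture shows the pliers, the square and the bottle where they were.

While I was tilting the gauge, a finger may have pressed the cradle post: the wrist force reached about 24 N sideways and 22 N upward. I backed off at once. While levelling in the cradle, the upward force peaked at 31 N. Both are under the 40 N limit.

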